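# Bring the brass dish out of the showcase and hold it turned over its carton

### The job

Swing the showcase's door wide open by its upright handle, then take the brass dish by its carrying bar, draw it forward from under the clear hood and bring it over the open carton, turned a quarter turn so that its bar runs along the carton's long side. Keep the dish level the whole way so that the loose ball stays in the middle of it, and leave the other goods on the stall where they are. Finish still holding the dish, level and still, centred a few centimetres above the carton's open top with the ball at rest in its middle; do not put it down or let go, and leave the door open.

Things in the scene. Friction and masses are not known exactly. Their poses are not given: they have to be found in the camera images.
- door_handle (a point): grip point of the showcase door's handle: an upright round steel rod 12 mm thick, standing 40 mm out from the middle of the door panel; the point is on the rod's axis, 100 mm above the table, 18 mm below the rod's top end and 20 mm above the door's top edge, so that it can be pinched from above
- door_hinge (a point): point on the door's upright hinge axis at the height of the handle point. The door panel is plywood, 200 mm long, 8 mm thick, top edge 80 mm above the table; the handle is 172 mm along the door from the hinge
- door (a joint): opening angle of the door (rad): 0 shut (the door then runs from the hinge along the showcase's +y, across the doorway), growing as it swings outward, away from the showcase, anticlockwise seen from above, to a stop at 1.75; it moves lightly and stays where it is left
- case: low plywood showcase fixed on the table, 206 mm wide, 187 mm deep with its door; walls 80 mm high, 8 mm thick; floor 8 mm thick; open above except for a clear hood over its rear. Origin on the table under its middle; x axis points to its back wall (inner face at x = 85 mm), its -x side is the doorway (190 mm clear, no sill; door at x = -90 mm), y along its width, z up
- hood_edge (a point): middle of the front edge of the showcase's clear hood, on its underside 80 mm above the table; the flat hood (9 mm thick at its edge) reaches from here to the back wall, 65 mm, over the full width; axes as the showcase
- dish: round shallow brass dish, 142 mm across, rim 28 mm high, about 0.3 kg, on the showcase floor with its rear under the clear hood: it must come about 50 mm forward, through the doorway, before it can go straight up. Inside it rises gently (10 degrees) from middle to rim. Origin at the centre of its underside; x axis along its carrying bar, z up
- dish_bar (a point): centre of the dish's carrying bar: a straight wooden bar 64 mm long, 14 mm thick, 20 mm high, level, its centre 115 mm above the dish's underside and straight above the dish's middle; x axis along the bar. Two thin brass rods (7 mm) lead from the bar's ends out and down to the rim
- dish_well (a point): middle of the dish's inside, where the ball rests, 6 mm above its underside; x axis along the carrying bar, z up
- ball_center (a point): centre of the loose white ball, 30 mm across, about 35 g, resting in the middle of the dish, free to roll in it
- carton: open-topped cardboard carton fixed on the table on the robot's right, 220 mm long, 170 mm wide, 60 mm high, walls 5 mm. Origin under its middle on the table; x axis along its long side
- carton_mouth (a point): centre of the carton's open top, 60 mm above the table; x axis along its long side
- lantern_tall: brass six-sided lantern, 72 mm across, 180 mm tall, standing far right of centre; origin at the centre of its underside; to be left alone
- lantern_left: silvery six-sided lantern, 68 mm across, 160 mm tall, standing to the left of the showcase; origin at the centre of its underside; to be left alone
- lantern_back: brass six-sided lantern, 64 mm across, 150 mm tall, standing behind the showcase as seen from the robot; origin at the centre of its underside; to be left alone
- giftbox_near: printed gift box 75 x 85 x 70 mm high, close to the robot on the left; origin at the centre of its underside; to be left alone
- giftbox_far: printed gift box 80 x 80 x 110 mm high, far right; origin at the centre of its underside; to be left alone
- tape_roll: cardboard roll lying flat, 90 mm across, 45 mm high, between the robot and the showcase; origin at the centre of its underside; to be left alone
- screwdriver: screwdriver lying on the table close to the robot on the right; origin in the handle region of the tool, on the table; to be left alone
Things that resemble listed ones, but are neither listed nor needed, are in the scene too. Leave any green look-alike of the dish alone.

How it is judged:
By the outcome, as a careful person would: the job done as asked, in the order asked, and still so for the second after the job is handed in, while the arm keeps its last pose, push and grip.
It also fails if it takes over 67 s, if anything falls off the work surface, if the arm or the gripper's body presses on something with over 40 N, if the wrist force passes 120 N, or if a joint passes its speed limit or range.

### The arm

A 6-joint arm with a two-finger parallel gripper is mounted at the origin on the work surface. World frame = base frame: x ahead of the robot, y to its left, z up, the work surface at z = 0. Lengths are in mm, angles in rad, forces in N, time in s.
With the tool pointing down it reaches from about 275 to 725 mm from the base axis. Payload 15.9 kg.
Tool frame: the origin (TCP) lies at the very end of the fingers, on their centre line; the grasp point (between the pads) lies ctrl.grip_point_offset behind it (ctrl.grip_point_offset is the distance from the TCP to the grasp point, in mm); y points along the fingers, z is the direction in which the jaws open and shut, and the axes are right-handed (so a half turn about y gives the same grasp; the last joint's range is limited). The gripper opens to 85 mm and grips with 20 to 120 N. Pads are 22 mm wide; open, the fingers measure 114 mm over their backs; the gripper's body (76 mm by 85 mm) begins 54 mm behind the grasp point. The pads swing forward as they close: fully open they stand 13 mm farther back than shut.
Start: joints at [-1.207, 0.213, -0.034, 1.323, 0, 1.571], TCP at [177.907, -467.263, 231.306] pointing down, gripper open.
Joint ranges: [-2.98, 2.98], [-0.74, 1.72], [-1.14, 1.35], [-2.1, 2.04], [-1.57, 1.44], [-3.14, 3.14]. Speed limits (rad/s): [1.89, 1.89, 2.39, 2.57, 3.14, 3.14].

### API

Orientations are given as a 3x3 rotation matrix whose columns are the frame's x, y, z axes.
In Python, from bench import ctrl gives the robot as it stands. The module is installed in compiled form; this text tells all that it offers.
- The arm moves only by the tool move_arm, never from a script. Its argument "commands" is a list of rows, each an object of numbers: "x", "y", "z": the shift along the tool's x, y, z in cm; "yaw": the turn about the tool's y in degrees. A call has 1 to 20 rows; each row shifts and turns the pose as measured when the row begins, along the tool's axes as they then stand; what a row does not reach is not made up. A row lasts 1/8 s, in which the tool goes at most 62.5 mm and 10.7 degrees, less where a joint would pass 70% of its speed; a pose out of reach is approached as far as the arm can. A call with a gripper value outside its range is refused whole. "hand" is the opening, from 0 (shut) to 1 (fully open), set as the call begins (left out, the last holds). The fingers move at their own pace and stop on an object; the grip force is fixed at half the most. Time passes only in rows, so rows that do not move let the fingers close. It gives the time, the measured TCP pose, the force and the opening at its end, in the units of the state.
- ctrl.state(): the state, without advancing time (a new reading comes with each control period).
- ctrl.snapshot(name): name is "scene" or "top" or "wrist"; returns the picture (480x640x3 uint8, red, green, blue); there is no depth.
- ctrl.calibration(name): a dict with "fx", "fy", "cx", "cy" (pixels), "rvec" (rotation vector, rad) and "tvec" (3), from world to camera coordinates, as OpenCV has them. Camera axes: x right, y down, z forward; pixel columns grow to the right and rows downward; lengths in mm; the calibration is good to about 2 mm. The wrist camera is an equidistant fisheye: a pixel r from the principal point sees the ray r / f radians off the axis. A picture is of the moment at which its call begins: read the wrist's pose just before it. calibration takes no time and is no camera call; for the wrist camera it gives the pose at the moment of the call.
- ctrl.finish_job(): hands the job in, once; it reports no verdict.
The state is a dict: "time_s": time; "joint_pos": joint angles; "qd": joint speeds; "joint_torque": joint torques, N m; "tcp_pos": TCP position; "tcp_rot": TCP orientation; "contact_force": force on the tool from outside, world axes, zero at the start; "ft_torque": the same for the moment, N m; "grip_width": finger opening in mm.
Only numpy, scipy, OpenCV 4.12 (cv2) and the standard library are available. Lean on these libraries where they do the work, as an engineer would, in place of code of your own. Each camera call takes 0.05 s, during which the arm holds its last target. There are 200 camera calls.

## Working session

There is one attempt and no reset: what is moved stays moved. The work goes in short steps, Python scripts to look and compute and a tool call to move; the robot and the scene stay as the last step left them, time stands still between calls to the robot, and variables do not carry over. Pictures are saved under pics/ and viewed, about 8 in all and at most 12, crops included, and the job is handed in when it is done.

Besides the shell and the picture viewer there is one more tool, called by a JSON object that holds its "api" and its "payload", one argument or row to a line. move_arm: Moves the arm, as the interface text tells. Its arguments: {"type":"object","properties":{"commands":{"type":"array"},"hand":{"type":"number"}},"required":["commands"]}

```bash
mkdir -p pics; cat > h.py <<'E'
import numpy as np, cv2
from bench import ctrl
def snap(n,f):
    c=ctrl.calibration(n); im=ctrl.snapshot(n); cv2.imwrite('pics/'+f,im[:,:,::-1]); np.save('pics/'+f+'.npy',c,allow_pickle=True); return im
def load(f): return np.load('pics/'+f+'.npy',allow_pickle=True).item()
def ray(c,u,v,fish=False):
    R=cv2.Rodrigues(np.array(c['rvec'],float))[0]; t=np.array(c['tvec'],float).ravel()
    a=np.array([(u-c['cx'])/c['fx'],(v-c['cy'])/c['fy']])
    if fish:
        th=np.linalg.norm(a); d=np.r_[a/th*np.sin(th),np.cos(th)] if th>1e-9 else np.array([0,0,1.])
    else: d=np.r_[a,1]
    d=R.T@d; return -R.T@t, d/np.linalg.norm(d)
def atz(c,u,v,z,fish=False):
    o,d=ray(c,u,v,fish); return o+d*(z-o[2])/d[2]
def tri(rs):
    A=sum(np.eye(3)-np.outer(d,d) for o,d in rs); b=sum((np.eye(3)-np.outer(d,d))@o for o,d in rs)
    p=np.linalg.solve(A,b); return p,[round(float(np.linalg.norm(np.cross(p-o,d))),1) for o,d in rs]
def proj(c,P,fish=False):
    R=cv2.Rodrigues(np.array(c['rvec'],float))[0]; p=R@np.array(P,float)+np.array(c['tvec'],float).ravel()
    a=p[:2]/p[2]
    if fish: n=np.linalg.norm(p[:2]); a=p[:2]/n*np.arctan2(n,p[2])
    return np.array([a[0]*c['fx']+c['cx'],a[1]*c['fy']+c['cy']])
E
python3 - <<'E'
from h import *
for n in ('scene','top','wrist'): snap(n,n+'0.png'); c=load(n+'0.png'); print(n,c['fx'],c['cx'],c['cy'],ray(c,c['cx'],c['cy'],n=='wrist'))
s=ctrl.state();print(s['tcp_rot'],ctrl.grip_point_offset,s['time_s'],s['grip_width'])
E
```

```text
scene 455.7254430333323 327.308333906586 239.55042742862898 (array([1078.87372592, -570.34028915,  643.64837998]), array([-0.55265455,  0.62997118, -0.5456274 ]))
top 545.471299453337 324.4310050764996 242.04112834448293 (array([ 366.25025642,   56.11880177, 1536.04499714]), array([ 0.10482661,  0.02138289, -0.99426061]))
wrist 371.64829954431775 312.5695359344456 240.38534824748425 (array([ 243.51369099, -441.73812218,  372.8483291 ]), array([-0.2584855 , -0.09678476, -0.96115449]))
[[-9.34549819e-01 -3.04931137e-04  3.55832182e-01]
 [-3.55832312e-01  7.22197355e-04 -9.34549541e-01]
 [ 2.79921930e-05 -9.99999693e-01 -7.83433760e-04]] 18.700000000000003 0.15 85.29459594834766
```

View pics/top0.png

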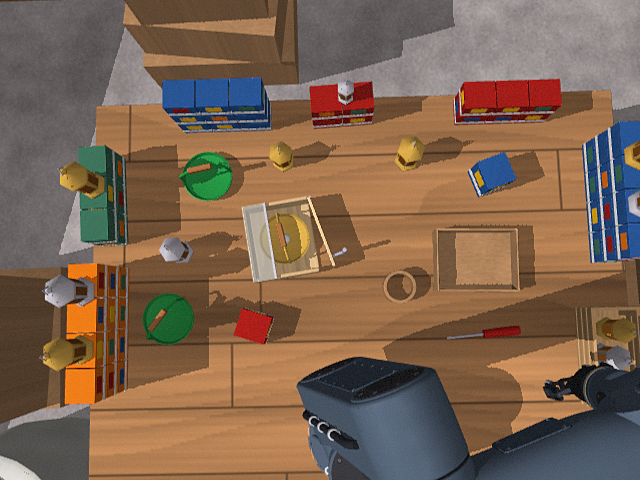

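View pics/scene0.png

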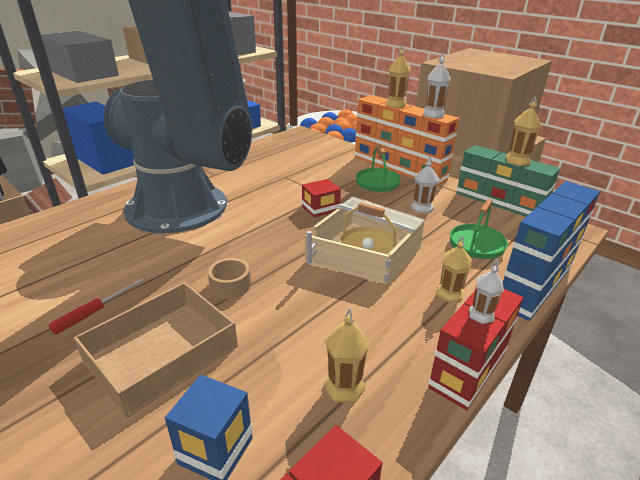

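```bash
python3 - <<'E'
from h import *
a=cv2.imread('pics/top0.png')[185:295,230:365]; b=cv2.imread('pics/scene0.png')[190:290,295:430]
A=cv2.resize(a,None,fx=5,fy=5,interpolation=3)
B=cv2.resize(b,None,fx=5,fy=5,interpolation=3)
cv2.imwrite('pics/cA.png',A);cv2.imwrite('pics/cB.png',B)
E
```

```text
(no output)
```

View pics/cA.png

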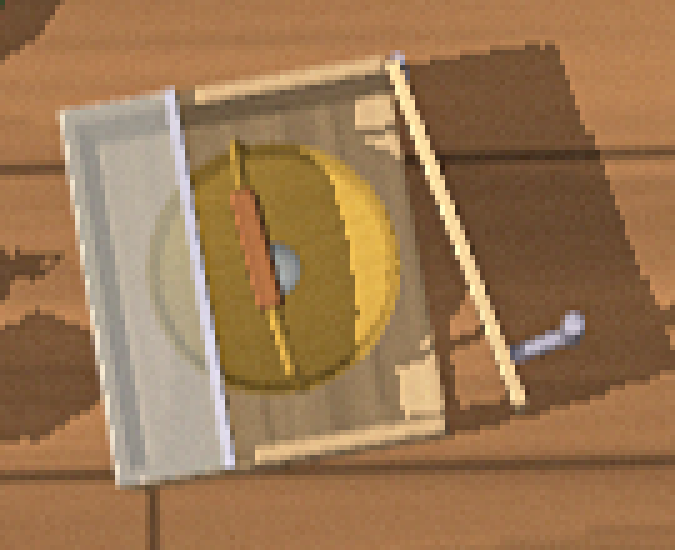

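View pics/cB.png

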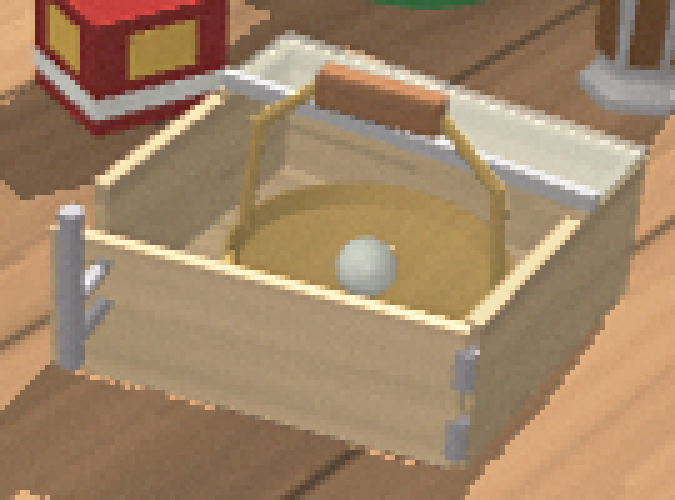

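```bash
python3 - <<'E'
from h import *
T=load('top0.png');S=load('scene0.png')
ft=lambda U,V:((U+.5)/5-.5+230,(V+.5)/5-.5+185)
fs=lambda U,V:((U+.5)/5-.5+295,(V+.5)/5-.5+190)
np.set_printoptions(precision=1,suppress=True)
L={'handle_top':((572,321),(71,211)),'door_hinge_top':((397,64),(472,325)),'door_free_top':((518,402),(56,229)),
'bar':((256,249),(382,100)),'ball':((284,269),(366,267)),'hoodL':((175,93),(600,200)),'hoodR':((231,467),(224,75)),
'back_l':((62,112),(645,152)),'back_r':((118,485),(290,38))}
for k,(a,b) in L.items(): print(k,*tri([ray(T,*ft(*a)),ray(S,*fs(*b))]))
for k,a,z in [('bar1',(244,192),126),('bar2',(270,308),126),('wallfrontR',(440,428),80),('wallfrontL',(385,64),80),('handle',(572,321),118),('dish_l',(150,262),28),('dish_r',(400,265),28)]: print(k,atz(T,*ft(*a),z))
for k,u,v in [('c00',437,229),('c01',520,229),('c11',519,291),('c10',433,288)]: print(k,atz(T,u,v,60))
for k,u,v in [('c00',76,338),('c01',187,285),('c11',237,320),('c10',127,389)]: print('s',k,atz(S,u,v,60))
for k,u,v in [('lt',345,393)]: print(k,atz(S,u,v,0))
for k,u,v,z in [('tape',401,285,45),('lant_tall',410,140,180),('lantb',282,145,150),('lantleft',177,240,160),('giftnear',254,325,70),('far',491,172,110)]: print(k,atz(T,u,v,z))
print(ctrl.state()['tcp_pos'])
E
```

```text
handle_top [495.8  34.9 116.1] [1.5, 1.5]
door_hinge_top [643.6 127.4  80.5] [1.6, 1.6]
door_free_top [456.9  64.6  75.8] [1.2, 1.2]
bar [537.9 199.8 121.6] [0.7, 0.7]
ball [538.6 194.7  30.2] [0.9, 0.9]
hoodL [630.3 247.6  84.9] [1.6, 1.6]
hoodR [425.7 218.5  84.6] [0.8, 0.8]
back_l [620.3 308.2  81.5] [0.7, 0.7]
back_r [418.2 280.1  79.9] [0.2, 0.2]
bar1 [568.1 205.6 126. ]
bar2 [506.8 193.  126. ]
wallfrontR [444.6 107.4  80. ]
wallfrontL [642.6 132.9  80. ]
handle [496.7  36.  118. ]
dish_l [544.1 269.2  28. ]
dish_r [538.7 129.6  28. ]
c00 [ 549.6 -218.6   60. ]
c01 [ 543.7 -442.    60. ]
c11 [ 376.9 -429.2   60. ]
c10 [ 390.3 -200.7   60. ]
s c00 [ 384.3 -431.7   60. ]
s c01 [ 397.1 -217.6   60. ]
s c11 [ 550.  -212.5   60. ]
s c10 [ 548.8 -425.    60. ]
lt [ 770.7 -162.5    0. ]
tape [ 400.7 -117.2   45. ]
lant_tall [ 764.2 -138.2  180. ]
lantb [769.8 190.7 150. ]
lantleft [526.3 462.2 160. ]
giftnear [303.1 280.8  70. ]
far [ 691.5 -358.2  110. ]
[ 177.8 -467.1  231. ]
```

Top view: the case opens to the robot's right with the door slightly ajar; the handle top is at about px (344,249). The bar centre is at about (281,234) and the carton at about (477,259). The two views agree to within about 1.5 mm. I'm moving above the handle.

{"api": "move_arm", "payload": {
  "commands": [
    {"x":-2,"z":-1.5},
    {"x":-4.7,"z":-3.5},
    {"x":-4.7,"z":-3.5},
    {"x":-4.7,"z":-3.5},
    {"x":-4.7,"z":-3.5},
    {"x":-4.7,"z":-3.5},
    {"x":-4.7,"z":-3.5},
    {"x":-4.7,"z":-3.5},
    {"x":-4.7,"z":-3.5},
    {"x":-3,"z":-2.2}
  ],
  "hand": 1
}}

```text
invalid input at $.commands[0]: expected keys x, y, z, yaw
```

```bash
cat > st.py <<'E'
import sys
from h import *
np.set_printoptions(precision=3,suppress=True)
s=ctrl.state();p=np.array(s['tcp_pos']);R=np.array(s['tcp_rot'])
print('t',s['time_s'],'tcp',p,'q',np.array(s['joint_pos']),'F',np.array(s['contact_force']),'w',s['grip_width'],'zang',np.degrees(np.arctan2(R[1,2],R[0,2])),'tilt',R[2])
if len(sys.argv)>3:
    print('need cm (tool xyz):',R.T@(np.array([float(a) for a in sys.argv[1:4]])-p)/10)
E
python3 st.py 496 36 90
```

```text
t 0.15 tcp [ 177.829 -467.063  230.963] q [-1.207  0.213 -0.035  1.324 -0.     1.571] F [ 0.049 -0.282  0.066] w 85.29459594834766 zang -69.15553777558272 tilt [ 0.    -1.    -0.001]
need cm (tool xyz): [-47.636  14.123 -35.681]
```

{"api": "move_arm", "payload": {
  "commands": [
    {"x":-2,"y":0,"z":-1.5,"yaw":0},
    {"x":-4.7,"y":0,"z":-3.5,"yaw":0},
    {"x":-4.7,"y":0,"z":-3.5,"yaw":0},
    {"x":-4.7,"y":0,"z":-3.5,"yaw":0},
    {"x":-4.7,"y":0,"z":-3.5,"yaw":0},
    {"x":-4.7,"y":0,"z":-3.5,"yaw":0},
    {"x":-4.7,"y":0,"z":-3.5,"yaw":0},
    {"x":-4.7,"y":0,"z":-3.5,"yaw":0},
    {"x":-4.7,"y":0,"z":-3.5,"yaw":0},
    {"x":-3,"y":0,"z":-2.2,"yaw":0}
  ],
  "hand": 1
}}

```text
time_s: 1.4
tcp_pos: [470.0, -6.6, 229.9]
tcp_rot: [[-0.936, -0.0, 0.351], [-0.351, 0.002, -0.936], [-0.0, -1.0, -0.002]]
contact_force: [0.7, 0.0, 0.6]
grip_width: 85.5
```

```bash
python3 st.py 496 36 90
```

```text
t 1.4 tcp [470.014  -6.631 229.947] q [-0.015  0.152 -0.113  1.307  0.002  2.768] F [0.716 0.039 0.622] w 85.48050361168164 zang -69.46573731969798 tilt [-0.    -1.    -0.002]
need cm (tool xyz): [-3.923 14.001 -3.057]
```

```bash
python3 - <<'E'
from h import *
im=snap('wrist','w1.png');c=load('w1.png')
for P in [(496,36,118),(538,200,133),(642,128,80),(541,199,8)]: print(P,proj(c,P,True))
E
```

```text
(496, 36, 118) [268.92775647 182.0324784 ]
(538, 200, 133) [80.24947807 62.5220617 ]
(642, 128, 80) [232.24798228 -23.63060318]
(541, 199, 8) [150.08423345  78.38005804]
```

View pics/w1.png

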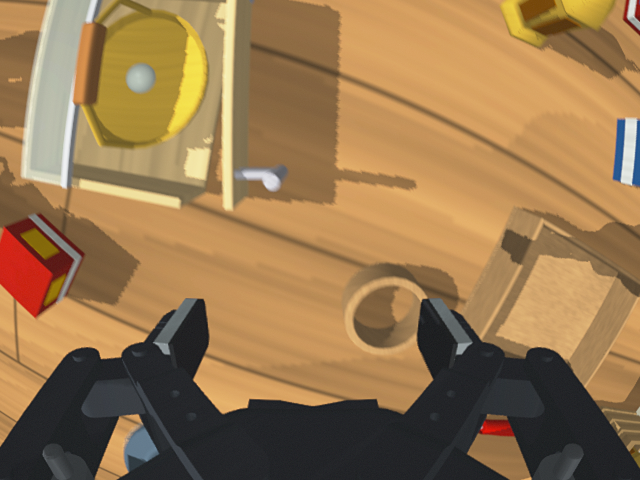

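```bash
python3 st.py 496 36 120; python3 - <<'E'
from h import *
np.set_printoptions(precision=1,suppress=True)
im=snap('wrist','w2.png');c=load('w2.png');c1=load('w1.png')
print(c['tvec'],c1['tvec'],c['rvec'],c1['rvec'])
a=cv2.imread('pics/w1.png',0);b=cv2.imread('pics/w2.png',0)
print(cv2.phaseCorrelate(np.float32(a[:200]),np.float32(b[:200])))
T=load('top0.png');S=load('scene0.png')
W=lambda u,v:ray(c1,u,v,True)
ft=lambda U,V:((U+.5)/5-.5+230,(V+.5)/5-.5+185)
fs=lambda U,V:((U+.5)/5-.5+295,(V+.5)/5-.5+190)
print(tri([ray(T,*ft(572,321)),ray(S,*fs(71,211)),W(279,174)]), atz(c1,279,174,118,True))
print(atz(c1,90,64,133,True),atz(c1,141,78,29,True),atz(T,*ft(284,269),29))
E
```

```text
t 1.45 tcp [471.582  -4.22  229.647] q [-0.011  0.155 -0.11   1.306  0.003  2.771] F [-2.921  2.151 -2.666] w 85.40066801503846 zang -69.40877989888166 tilt [-0.001 -1.    -0.003]
need cm (tool xyz): [-3.688 10.977 -2.876]
[-168.7  388.2  498.2] [-170.2  385.8  498. ] [-2.4  1.7  0.2] [-2.4  1.7  0.2]
((2.184964852303608, 3.8963407465668354), 0.7152250819206237)
(array([499.,  33., 117.]), [3.7, 2.7, 4.7]) [503.6  31.3 118. ]
[538.6 190.4 133. ] [538.7 198.6  29. ] [538.1 194.2  29. ]
```

{"api": "move_arm", "payload": {
  "commands": [
    {"x":-1.3,"y":1,"z":-0.8,"yaw":0},
    {"x":-1.3,"y":3,"z":-0.8,"yaw":0},
    {"x":-1.3,"y":3,"z":-0.9,"yaw":0},
    {"x":0,"y":2,"z":0,"yaw":0},
    {"x":0,"y":0,"z":0,"yaw":0},
    {"x":0,"y":0,"z":0,"yaw":0}
  ]
}}

```text
time_s: 2.25
tcp_pos: [498.7, 31.4, 135.1]
tcp_rot: [[-0.937, -0.002, 0.349], [-0.349, 0.002, -0.937], [0.001, -1.0, -0.003]]
contact_force: [0.9, -0.4, 0.1]
grip_width: 85.6
```

```bash
python3 st.py 499 33 84;  python3 - <<'E'
from h import *
im=snap('wrist','w3.png');c=load('w3.png')
for P in [(496,36,118),(503,31,118),(538,200,133)]: print(P,proj(c,P,True))
E
```

```text
t 2.25 tcp [498.711  31.376 135.068] q [ 0.061  0.253 -0.23   1.09   0.002  2.847] F [ 0.871 -0.363  0.102] w 85.57574841183452 zang -69.58385250001109 tilt [ 0.001 -1.    -0.003]
need cm (tool xyz): [-0.088  5.107 -0.129]
(496, 36, 118) [302.37533726 293.08029022]
(503, 31, 118) [317.67320718 283.64527178]
(538, 200, 133) [ 16.02194806 108.05988141]
```

View pics/w3.png

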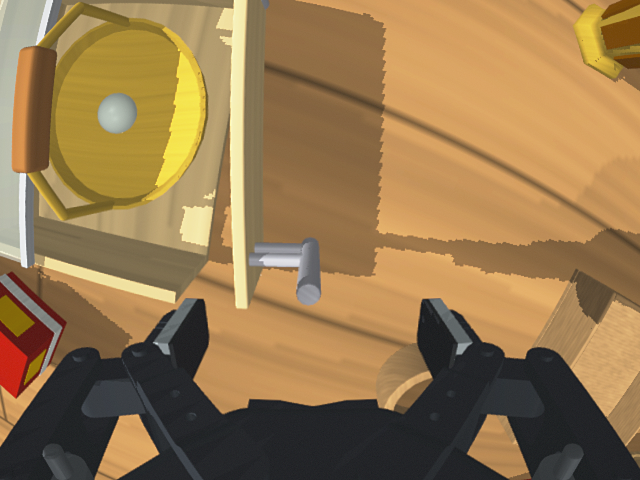

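The rod top is at px (309,292), which puts it near (498.5, 35). It lies between the fingers, so I'm descending and closing.

{"api": "move_arm", "payload": {
  "commands": [
    {"x":0,"y":2,"z":-0.3,"yaw":0},
    {"x":0,"y":2,"z":0,"yaw":0},
    {"x":0,"y":0.9,"z":0,"yaw":0},
    {"x":0,"y":0,"z":0,"yaw":0}
  ]
}}

```text
time_s: 2.8
tcp_pos: [500.0, 33.8, 88.5]
tcp_rot: [[-0.938, 0.004, 0.347], [-0.347, 0.002, -0.938], [-0.005, -1.0, -0.001]]
contact_force: [0.3, 0.2, -0.3]
grip_width: 85.3
```

{"api": "move_arm", "payload": {
  "commands": [
    {"x":0,"y":0,"z":0,"yaw":0},
    {"x":0,"y":0,"z":0,"yaw":0},
    {"x":0,"y":0,"z":0,"yaw":0},
    {"x":0,"y":0,"z":0,"yaw":0},
    {"x":0,"y":0,"z":0,"yaw":0},
    {"x":0,"y":0,"z":0,"yaw":0},
    {"x":0,"y":0,"z":0,"yaw":0},
    {"x":0,"y":0,"z":0,"yaw":0}
  ],
  "hand": 0
}}

```text
time_s: 3.8
tcp_pos: [501.2, 33.7, 90.7]
tcp_rot: [[-0.938, 0.007, 0.347], [-0.347, 0.003, -0.938], [-0.008, -1.0, 0.0]]
contact_force: [-0.3, -0.6, 1.6]
grip_width: 9.7
```

```bash
python3 st.py 499 33 84; python3 - <<'E'
from h import *
np.set_printoptions(precision=2,suppress=True)
s=ctrl.state();p=np.array(s['tcp_pos'])[:2];R=np.array(s['tcp_rot'])
H=np.array([642,128.]);r=p-H;rad=np.hypot(*r);a=np.arctan2(r[1],r[0]);print(rad,np.degrees(a)%360)
for n in range(1,12): # 8 deg steps; move in the tool frame, yaw -8 each
    th=np.radians(8);R2=lambda t:np.array([[np.cos(t),-np.sin(t)],[np.sin(t),np.cos(t)]])
    d=R2(th)@r-r; print(R[:2,[0,2]].T@d/10) if n==1 else None
E
```

```text
t 3.8 tcp [501.223  33.708  90.739] q [ 0.066  0.283 -0.309  0.972  0.002  2.853] F [-0.282 -0.6    1.589] w 9.699350407679779 zang -69.69428389954908 tilt [-0.008 -1.     0.   ]
need cm (tool xyz): [ 0.238  0.672 -0.011]
169.4377578111244 213.81420698740857
[-0.71  2.25]
```

{"api": "move_arm", "payload": {
  "commands": [
    {"x":-0.32,"y":0.1,"z":1.16,"yaw":-4},
    {"x":-0.32,"y":0.1,"z":1.16,"yaw":-4},
    {"x":-0.32,"y":0.1,"z":1.16,"yaw":-4},
    {"x":-0.32,"y":0.1,"z":1.16,"yaw":-4},
    {"x":-0.32,"y":0.1,"z":1.16,"yaw":-4},
    {"x":-0.32,"y":0.1,"z":1.16,"yaw":-4}
  ]
}}

```text
time_s: 4.55
tcp_pos: [555.7, -19.3, 90.6]
tcp_rot: [[-0.707, 0.014, 0.707], [-0.707, -0.002, -0.707], [-0.009, -1.0, 0.011]]
contact_force: [-1.2, 0.5, 13.0]
grip_width: 9.9
```

```bash
python3 st.py 496 36 84; python3 - <<'E'
from h import *
s=ctrl.state();p=np.array(s['tcp_pos'])[:2]
for H in [(642,128),(647,131)]: r=p-H;print(np.hypot(*r),np.degrees(np.arctan2(r[1],r[0]))%360)
E
```

```text
t 4.55 tcp [555.692 -19.308  90.608] q [-0.034  0.379 -0.171  1.006 -0.001  2.322] F [-1.166  0.484 12.967] w 9.91374536835903 zang -44.97200697512531 tilt [-0.009 -1.     0.011]
need cm (tool xyz): [ 0.311  0.569 -8.139]
170.73007278449296 239.6340416361735
175.86837254310083 238.72260933607743
```

{"api": "move_arm", "payload": {
  "commands": [
    {"x":-0.32,"y":0,"z":1.16,"yaw":-4},
    {"x":-0.32,"y":0,"z":1.16,"yaw":-4},
    {"x":-0.32,"y":0,"z":1.16,"yaw":-4},
    {"x":-0.32,"y":0,"z":1.16,"yaw":-4},
    {"x":-0.32,"y":0,"z":1.16,"yaw":-4},
    {"x":-0.32,"y":0,"z":1.16,"yaw":-4},
    {"x":-0.32,"y":0,"z":1.16,"yaw":-4},
    {"x":-0.32,"y":0,"z":1.16,"yaw":-4}
  ]
}}

```text
time_s: 5.55
tcp_pos: [649.1, -44.3, 90.7]
tcp_rot: [[-0.206, 0.011, 0.979], [-0.979, 0.001, -0.206], [-0.003, -1.0, 0.01]]
contact_force: [-0.1, 0.9, 2.9]
grip_width: 10.0
```

{"api": "move_arm", "payload": {
  "commands": [
    {"x":-0.32,"y":0,"z":1.16,"yaw":-4},
    {"x":-0.32,"y":0,"z":1.16,"yaw":-4},
    {"x":-0.32,"y":0,"z":1.16,"yaw":-4},
    {"x":-0.32,"y":0,"z":1.16,"yaw":-4},
    {"x":-0.32,"y":0,"z":1.16,"yaw":-4}
  ]
}}

```text
time_s: 6.18
tcp_pos: [709.2, -31.9, 90.7]
tcp_rot: [[0.153, 0.01, 0.988], [-0.988, 0.002, 0.153], [-0.0, -1.0, 0.01]]
contact_force: [-1.3, 1.3, 4.3]
grip_width: 10.0
```

```bash
python3 st.py 496 36 84; python3 - <<'E'
from h import *
s=ctrl.state();p=np.array(s['tcp_pos'])[:2]
for H in [(642,128),(647,131)]: r=p-H;print(np.hypot(*r),np.degrees(np.arctan2(r[1],r[0]))%360)
E
```

```text
t 6.175 tcp [709.227 -31.867  90.746] q [-0.046  0.7    0.358  1.22   0.002  1.372] F [-1.335  1.295  4.274] w 10.040813967309582 zang 8.777384150552898 tilt [-0.   -1.    0.01]
need cm (tool xyz): [ -9.961   0.483 -20.043]
173.4272775308188 292.8077556191106
174.350076469378 290.9105943088924
```

{"api": "move_arm", "payload": {
  "commands": [
    {"x":-0.25,"y":0,"z":0.9,"yaw":-3},
    {"x":-0.15,"y":0,"z":0.6,"yaw":-2},
    {"x":0,"y":0,"z":0,"yaw":0},
    {"x":0,"y":0,"z":0,"yaw":0}
  ]
}}

```text
time_s: 6.68
tcp_pos: [724.2, -24.9, 90.7]
tcp_rot: [[0.241, 0.01, 0.97], [-0.97, 0.002, 0.241], [0.001, -1.0, 0.01]]
contact_force: [-0.4, -0.3, 2.1]
grip_width: 10.0
```

{"api": "move_arm", "payload": {
  "commands": [
    {"x":0,"y":0,"z":0,"yaw":0},
    {"x":0,"y":0,"z":0,"yaw":0},
    {"x":0,"y":0,"z":0,"yaw":0},
    {"x":0,"y":0,"z":0,"yaw":0},
    {"x":0,"y":-1.5,"z":0,"yaw":0},
    {"x":0,"y":-3,"z":0,"yaw":0},
    {"x":0,"y":-4,"z":0,"yaw":0},
    {"x":0,"y":-4,"z":0,"yaw":0},
    {"x":0,"y":-2,"z":0,"yaw":0}
  ],
  "hand": 1
}}

```text
time_s: 7.8
tcp_pos: [720.8, -25.4, 242.7]
tcp_rot: [[0.24, 0.008, 0.971], [-0.971, 0.002, 0.24], [0.0, -1.0, 0.009]]
contact_force: [0.6, -0.3, -0.4]
grip_width: 85.1
```

```bash
python3 st.py 538.5 198 180; python3 - <<'E'
from h import *
snap('top','t2.png')
c=load('t2.png');o=cv2.imread('pics/t2.png')
cv2.imwrite('pics/t2c.png',cv2.resize(o[120:320,230:440],None,fx=3,fy=3,interpolation=3))
E
```

```text
t 7.8 tcp [720.824 -25.377 242.739] q [-0.036  0.751  0.835  1.647  0.002  1.292] F [ 0.601 -0.324 -0.378] w 85.09123700783113 zang 13.891720096223501 tilt [ 0.    -1.     0.009]
need cm (tool xyz): [-26.063   6.164 -12.389]
```

View pics/t2c.png

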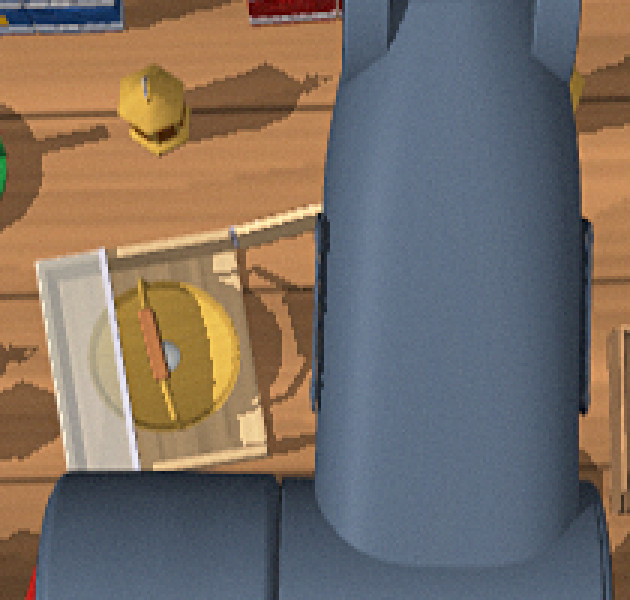

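{"api": "move_arm", "payload": {
  "commands": [
    {"x":-3,"y":0,"z":-1.4,"yaw":0},
    {"x":-4.5,"y":0,"z":-2.1,"yaw":0},
    {"x":-4.5,"y":0,"z":-2.1,"yaw":0},
    {"x":-4.5,"y":0,"z":-2.2,"yaw":0},
    {"x":-4.5,"y":0,"z":-2.2,"yaw":0},
    {"x":-4,"y":0,"z":-2,"yaw":0},
    {"x":0,"y":0,"z":0,"yaw":-5},
    {"x":0,"y":0,"z":0,"yaw":-9.5},
    {"x":0,"y":0,"z":0,"yaw":-9.5},
    {"x":0,"y":0,"z":0,"yaw":-9.5},
    {"x":0,"y":0,"z":0,"yaw":-9.5},
    {"x":0,"y":0,"z":0,"yaw":-9.5},
    {"x":0,"y":0,"z":0,"yaw":-9.5},
    {"x":0,"y":0,"z":0,"yaw":-9.5},
    {"x":0,"y":0,"z":0,"yaw":-9.5},
    {"x":0,"y":0,"z":0,"yaw":-4},
    {"x":0,"y":0,"z":0,"yaw":0}
  ]
}}

```text
time_s: 9.98
tcp_pos: [538.1, 195.0, 253.4]
tcp_rot: [[0.979, 0.024, -0.203], [0.203, 0.006, 0.979], [0.024, -1.0, 0.001]]
contact_force: [-1.4, -0.1, -0.1]
grip_width: 85.6
```

```bash
python3 st.py 538 198 180
```

```text
t 9.975 tcp [538.081 195.037 253.374] q [ 0.349  0.342  0.192  1.397 -0.003  0.145] F [-1.443 -0.146 -0.083] w 85.6010316394721 zang 101.71120803300927 tilt [ 0.024 -1.     0.001]
need cm (tool xyz): [-0.126  7.337  0.284]
```

```bash
python3 - <<'E'
from h import *
snap('wrist','w4.png');c=load('w4.png')
for P in [(538,198,133),(568,205,133),(507,192,133)]: print(P,proj(c,P,True))
E
```

```text
(538, 198, 133) [315.52352575 229.87996428]
(568, 205, 133) [316.4183153  269.17401525]
(507, 192, 133) [316.21724887 187.0189995 ]
```

View pics/w4.png

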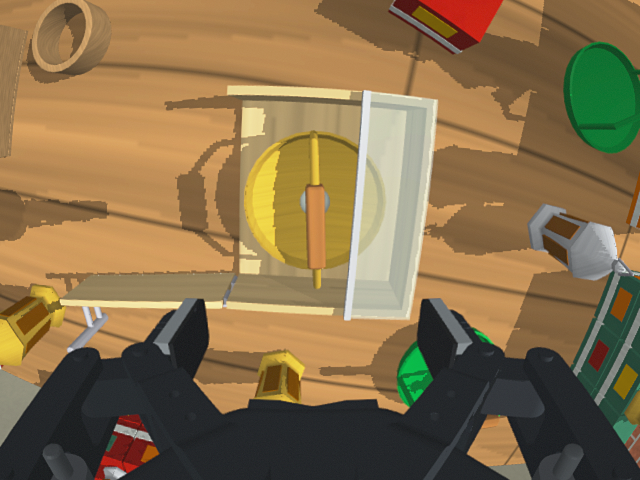

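The bar spans px (315,185)–(317,268), which agrees with my estimate to about 2 mm, and its yaw matches. I'm descending.

{"api": "move_arm", "payload": {
  "commands": [
    {"x":-0.2,"y":2,"z":0.2,"yaw":0},
    {"x":-0.2,"y":2.5,"z":0,"yaw":0},
    {"x":-0.1,"y":2.5,"z":0,"yaw":0},
    {"x":0,"y":2,"z":0,"yaw":0},
    {"x":0,"y":1.5,"z":0,"yaw":0},
    {"x":0,"y":1,"z":0,"yaw":0},
    {"x":0,"y":0,"z":0,"yaw":0}
  ]
}}

```text
time_s: 10.9
tcp_pos: [536.2, 197.0, 136.8]
tcp_rot: [[0.981, 0.027, -0.191], [0.191, 0.007, 0.982], [0.028, -1.0, 0.002]]
contact_force: [-0.2, 0.0, 0.3]
grip_width: 85.4
```

```bash
python3 st.py 536.5 198 104.5
```

```text
t 10.9 tcp [536.233 197.039 136.782] q [ 0.354  0.367 -0.068  1.109 -0.003  0.161] F [-0.241  0.016  0.261] w 85.43847481791428 zang 101.01243425795818 tilt [ 0.028 -1.     0.002]
need cm (tool xyz): [-0.045  3.228  0.083]
```

{"api": "move_arm", "payload": {
  "commands": [
    {"x":0,"y":1.2,"z":0.1,"yaw":0},
    {"x":0,"y":1.2,"z":0,"yaw":0},
    {"x":0,"y":0.8,"z":0,"yaw":-0.5},
    {"x":0,"y":0,"z":0,"yaw":0}
  ]
}}

```text
time_s: 11.4
tcp_pos: [537.5, 198.6, 103.4]
tcp_rot: [[0.979, 0.028, -0.2], [0.2, 0.008, 0.98], [0.029, -1.0, 0.002]]
contact_force: [-0.6, -1.2, 0.1]
grip_width: 84.8
```

```bash
python3 st.py 536.5 198 104.5
```

```text
t 11.4 tcp [537.516 198.563 103.42 ] q [ 0.355  0.39  -0.122  1.03  -0.003  0.154] F [-0.608 -1.216  0.072] w 84.83508264081064 zang 101.53088552342948 tilt [ 0.029 -1.     0.002]
need cm (tool xyz): [-0.108 -0.111 -0.035]
```

{"api": "move_arm", "payload": {
  "commands": [
    {"x":0,"y":0,"z":0,"yaw":0},
    {"x":0,"y":0,"z":0,"yaw":0},
    {"x":0,"y":0,"z":0,"yaw":0},
    {"x":0,"y":0,"z":0,"yaw":0},
    {"x":0,"y":0,"z":0,"yaw":0},
    {"x":0,"y":0,"z":0,"yaw":0},
    {"x":0,"y":0,"z":0,"yaw":0},
    {"x":0,"y":0,"z":0,"yaw":0}
  ],
  "hand": 0
}}

```text
time_s: 12.4
tcp_pos: [537.9, 198.5, 104.1]
tcp_rot: [[0.979, 0.029, -0.2], [0.2, 0.008, 0.98], [0.03, -1.0, 0.002]]
contact_force: [0.5, -0.7, -1.1]
grip_width: 13.1
```

```bash
python3 st.py 536.5 198 104.5
```

```text
t 12.4 tcp [537.878 198.538 104.134] q [ 0.355  0.389 -0.121  1.031 -0.003  0.154] F [ 0.464 -0.715 -1.134] w 13.107298249344957 zang 101.51893426072887 tilt [ 0.03  -1.     0.002]
need cm (tool xyz): [-0.145 -0.041 -0.025]
```

The grip is firm (13 mm), but the tool has drifted 1.7° off vertical, and the quarter turn would tilt the dish by that amount. I'm releasing the dish while it still rests on the floor, so I can trim the tilt first.

{"api": "move_arm", "payload": {
  "commands": [
    {"x":0,"y":0,"z":0,"yaw":0},
    {"x":0,"y":0,"z":0,"yaw":0},
    {"x":0,"y":0,"z":0,"yaw":0},
    {"x":0,"y":0,"z":0,"yaw":0},
    {"x":0,"y":0,"z":0,"yaw":0},
    {"x":0,"y":-2,"z":0,"yaw":0},
    {"x":0,"y":-6,"z":0,"yaw":0},
    {"x":0,"y":-2,"z":0,"yaw":0}
  ],
  "hand": 1
}}

```text
time_s: 13.4
tcp_pos: [533.9, 197.5, 205.4]
tcp_rot: [[0.979, 0.026, -0.2], [0.2, 0.007, 0.98], [0.027, -1.0, 0.001]]
contact_force: [-0.5, -0.2, 0.0]
grip_width: 85.0
```

{"api": "move_arm", "payload": {
  "commands": [
    {"x":5,"y":0,"z":0.8,"yaw":0},
    {"x":5,"y":0,"z":0.8,"yaw":0},
    {"x":0,"y":0,"z":0,"yaw":0}
  ]
}}

```text
time_s: 13.78
tcp_pos: [631.6, 234.2, 210.3]
tcp_rot: [[0.979, 0.029, -0.2], [0.2, 0.008, 0.98], [0.03, -1.0, 0.002]]
contact_force: [-0.7, 0.1, 0.2]
grip_width: 85.8
```

{"api": "move_arm", "payload": {
  "commands": [
    {"x":-2,"y":0,"z":-0.3,"yaw":0},
    {"x":-2,"y":0,"z":-0.3,"yaw":0},
    {"x":-2,"y":0,"z":-0.3,"yaw":0},
    {"x":-2,"y":0,"z":-0.3,"yaw":0}
  ]
}}

```text
time_s: 14.28
tcp_pos: [552.1, 205.2, 206.6]
tcp_rot: [[0.979, 0.027, -0.2], [0.2, 0.007, 0.98], [0.028, -1.0, 0.002]]
contact_force: [0.3, -0.1, -0.4]
grip_width: 85.7
```

```bash
python3 st.py 537 198 104.5
```

```text
t 14.275 tcp [552.113 205.17  206.59 ] q [ 0.357  0.377  0.125  1.291 -0.003  0.156] F [ 0.336 -0.108 -0.378] w 85.72007499079187 zang 101.52298676918205 tilt [ 0.028 -1.     0.002]
need cm (tool xyz): [-1.913 10.158 -0.417]
```

{"api": "move_arm", "payload": {
  "commands": [
    {"x":0,"y":0,"z":0,"yaw":9.5},
    {"x":0,"y":0,"z":0,"yaw":9.5},
    {"x":0,"y":0,"z":0,"yaw":9.5},
    {"x":0,"y":0,"z":0,"yaw":9.5},
    {"x":0,"y":0,"z":0,"yaw":0}
  ]
}}

```text
time_s: 14.9
tcp_pos: [546.9, 203.2, 208.3]
tcp_rot: [[0.886, 0.028, 0.462], [-0.463, 0.007, 0.886], [0.021, -1.0, 0.02]]
contact_force: [-0.1, -1.1, -0.2]
grip_width: 85.6
```

{"api": "move_arm", "payload": {
  "commands": [
    {"x":0,"y":0,"z":0,"yaw":0},
    {"x":0,"y":0,"z":0,"yaw":0},
    {"x":0,"y":0,"z":0,"yaw":0},
    {"x":0,"y":0,"z":0,"yaw":0}
  ]
}}

```text
time_s: 15.4
tcp_pos: [546.3, 203.0, 208.4]
tcp_rot: [[0.89, 0.028, 0.455], [-0.455, 0.007, 0.89], [0.021, -1.0, 0.019]]
contact_force: [-1.0, -0.9, 0.3]
grip_width: 85.1
```

```bash
python3 st.py 537 198 104.5
```

```text
t 15.4 tcp [546.29  203.005 208.431] q [ 0.357  0.363  0.11   1.289 -0.003  0.83 ] F [-0.988 -0.909  0.253] w 85.06903663818242 zang 62.94209292021012 tilt [ 0.021 -1.     0.019]
need cm (tool xyz): [-0.823 10.359 -1.07 ]
```

{"api": "move_arm", "payload": {
  "commands": [
    {"x":3.4,"y":0,"z":3.7,"yaw":0},
    {"x":3.4,"y":0,"z":3.7,"yaw":0},
    {"x":3.4,"y":0,"z":3.7,"yaw":0},
    {"x":0,"y":0,"z":0,"yaw":0}
  ]
}}

```text
time_s: 15.9
tcp_pos: [681.0, 253.0, 210.8]
tcp_rot: [[0.891, 0.025, 0.453], [-0.454, 0.006, 0.891], [0.019, -1.0, 0.017]]
contact_force: [-1.0, 0.1, -1.1]
grip_width: 85.2
```

{"api": "move_arm", "payload": {
  "commands": [
    {"x":-1,"y":0,"z":-1.1,"yaw":0},
    {"x":-1,"y":0,"z":-1.1,"yaw":0},
    {"x":-1,"y":0,"z":-1.1,"yaw":0},
    {"x":-1,"y":0,"z":-1.1,"yaw":0},
    {"x":-1,"y":0,"z":-1.1,"yaw":0}
  ]
}}

```text
time_s: 16.52
tcp_pos: [606.8, 224.9, 207.9]
tcp_rot: [[0.892, 0.023, 0.452], [-0.452, 0.006, 0.892], [0.018, -1.0, 0.016]]
contact_force: [-1.3, -0.1, -0.3]
grip_width: 85.3
```

```bash
python3 st.py 537 198 104.5
```

```text
t 16.525 tcp [606.813 224.899 207.93 ] q [ 0.356  0.511  0.333  1.369 -0.003  0.825] F [-1.281 -0.078 -0.346] w 85.28532366032904 zang 63.13942977685694 tilt [ 0.018 -1.     0.016]
need cm (tool xyz): [-5.199 10.161 -5.716]
```

{"api": "move_arm", "payload": {
  "commands": [
    {"x":3,"y":0,"z":3.2,"yaw":0},
    {"x":2,"y":0,"z":2.2,"yaw":0},
    {"x":0,"y":0,"z":0,"yaw":0},
    {"x":-1.3,"y":0,"z":-1.4,"yaw":0},
    {"x":-1.3,"y":0,"z":-1.4,"yaw":0},
    {"x":-1.3,"y":0,"z":-1.4,"yaw":0},
    {"x":-1.3,"y":0,"z":-1.4,"yaw":0},
    {"x":0,"y":0,"z":0,"yaw":0},
    {"x":3,"y":0,"z":3.2,"yaw":0},
    {"x":2.2,"y":0,"z":2.4,"yaw":0},
    {"x":0,"y":0,"z":0,"yaw":0},
    {"x":-1.3,"y":0,"z":-1.4,"yaw":0},
    {"x":-1.3,"y":0,"z":-1.4,"yaw":0},
    {"x":-1.3,"y":0,"z":-1.4,"yaw":0},
    {"x":-1.3,"y":0,"z":-1.4,"yaw":0},
    {"x":-1.3,"y":0,"z":-1.4,"yaw":0}
  ]
}}

```text
time_s: 18.52
tcp_pos: [568.3, 210.4, 208.3]
tcp_rot: [[0.893, 0.017, 0.449], [-0.449, 0.003, 0.893], [0.014, -1.0, 0.011]]
contact_force: [0.2, -0.1, 0.4]
grip_width: 85.6
```

```bash
python3 st.py 537 198 104.5
```

```text
t 18.525 tcp [568.253 210.431 208.329] q [ 0.356  0.425  0.2    1.329 -0.003  0.822] F [ 0.185 -0.061  0.393] w 85.60873191031887 zang 63.308066681901465 tilt [ 0.014 -1.     0.011]
need cm (tool xyz): [-2.376 10.324 -2.626]
```

{"api": "move_arm", "payload": {
  "commands": [
    {"x":3,"y":0,"z":3.2,"yaw":0},
    {"x":3.4,"y":0,"z":3.7,"yaw":0},
    {"x":0,"y":0,"z":0,"yaw":0},
    {"x":-1.4,"y":0,"z":-1.5,"yaw":0},
    {"x":-1.4,"y":0,"z":-1.5,"yaw":0},
    {"x":-1.4,"y":0,"z":-1.5,"yaw":0},
    {"x":-1.4,"y":0,"z":-1.5,"yaw":0},
    {"x":0,"y":0,"z":0,"yaw":0},
    {"x":3,"y":0,"z":3.2,"yaw":0},
    {"x":1.8,"y":0,"z":2,"yaw":0},
    {"x":0,"y":0,"z":0,"yaw":0},
    {"x":-1.4,"y":0,"z":-1.5,"yaw":0},
    {"x":-1.4,"y":0,"z":-1.5,"yaw":0},
    {"x":-1.4,"y":0,"z":-1.5,"yaw":0},
    {"x":-1.4,"y":0,"z":-1.5,"yaw":0},
    {"x":-1.4,"y":0,"z":-1.5,"yaw":0},
    {"x":-1.4,"y":0,"z":-1.5,"yaw":0}
  ]
}}

```text
time_s: 20.65
tcp_pos: [512.4, 190.2, 209.7]
tcp_rot: [[0.894, 0.016, 0.448], [-0.448, 0.003, 0.894], [0.013, -1.0, 0.01]]
contact_force: [0.0, 0.1, 1.0]
grip_width: 85.1
```

```bash
python3 st.py 537 198 104.5
```

```text
t 20.65 tcp [512.441 190.242 209.679] q [ 0.357  0.299  0.023  1.279 -0.003  0.822] F [0.039 0.065 0.972] w 85.05238586471779 zang 63.364555969566446 tilt [ 0.013 -1.     0.01 ]
need cm (tool xyz): [ 1.709 10.559  1.69 ]
```

{"api": "move_arm", "payload": {
  "commands": [
    {"x":1,"y":0,"z":1,"yaw":0},
    {"x":0.6,"y":0,"z":0.6,"yaw":0},
    {"x":0,"y":0,"z":0,"yaw":-6},
    {"x":0,"y":0,"z":0,"yaw":-9.5},
    {"x":0,"y":0,"z":0,"yaw":-9.5},
    {"x":0,"y":0,"z":0,"yaw":-9},
    {"x":0,"y":0,"z":0,"yaw":-3},
    {"x":0,"y":2.5,"z":0,"yaw":0},
    {"x":0,"y":2.5,"z":0,"yaw":0},
    {"x":0,"y":1.5,"z":0,"yaw":0},
    {"x":0,"y":0,"z":0,"yaw":0}
  ]
}}

```text
time_s: 22.02
tcp_pos: [539.0, 198.8, 143.4]
tcp_rot: [[0.979, 0.019, -0.201], [0.201, 0.004, 0.98], [0.02, -1.0, 0.0]]
contact_force: [0.3, 0.8, 0.1]
grip_width: 85.3
```

```bash
python3 st.py 537 198 104
```

```text
t 22.025 tcp [539.029 198.797 143.427] q [ 0.355  0.377 -0.035  1.139 -0.003  0.152] F [0.349 0.751 0.146] w 85.33816626772024 zang 101.61405537912952 tilt [ 0.02 -1.    0.  ]
need cm (tool xyz): [-0.292  3.938 -0.038]
```

{"api": "move_arm", "payload": {
  "commands": [
    {"x":-0.1,"y":1.4,"z":0,"yaw":0},
    {"x":-0.1,"y":1.4,"z":0,"yaw":0},
    {"x":-0.1,"y":0.9,"z":0,"yaw":0},
    {"x":0,"y":0.2,"z":0,"yaw":0}
  ]
}}

```text
time_s: 22.52
tcp_pos: [537.6, 198.7, 103.1]
tcp_rot: [[0.979, 0.021, -0.201], [0.201, 0.005, 0.98], [0.022, -1.0, 0.0]]
contact_force: [-0.2, -0.2, -0.2]
grip_width: 85.3
```

{"api": "move_arm", "payload": {
  "commands": [
    {"x":0,"y":0,"z":0,"yaw":0},
    {"x":0,"y":0,"z":0,"yaw":0},
    {"x":0,"y":0,"z":0,"yaw":0},
    {"x":0,"y":0,"z":0,"yaw":0},
    {"x":0,"y":0,"z":0,"yaw":0},
    {"x":0,"y":0,"z":0,"yaw":0},
    {"x":0,"y":0,"z":0,"yaw":0},
    {"x":0,"y":0,"z":0,"yaw":0}
  ],
  "hand": 0
}}

```text
time_s: 23.52
tcp_pos: [538.1, 198.7, 104.0]
tcp_rot: [[0.979, 0.022, -0.201], [0.201, 0.005, 0.98], [0.023, -1.0, 0.0]]
contact_force: [-0.5, -0.2, -0.8]
grip_width: 13.3
```

{"api": "move_arm", "payload": {
  "commands": [
    {"x":0,"y":-0.2,"z":0,"yaw":0},
    {"x":0,"y":-0.4,"z":0,"yaw":0},
    {"x":0,"y":-0.5,"z":0,"yaw":0},
    {"x":0,"y":-0.4,"z":0,"yaw":0},
    {"x":0,"y":-0.2,"z":0,"yaw":0},
    {"x":0,"y":0,"z":0,"yaw":0}
  ]
}}

```text
time_s: 24.28
tcp_pos: [537.5, 198.7, 122.1]
tcp_rot: [[0.979, 0.022, -0.201], [0.201, 0.005, 0.98], [0.022, -1.0, 0.0]]
contact_force: [-0.9, -0.8, -3.2]
grip_width: 13.0
```

```bash
python3 st.py 548 124 125
```

```text
t 24.275 tcp [537.46  198.656 122.118] q [ 0.356  0.383 -0.081  1.084 -0.003  0.153] F [-0.917 -0.804 -3.173] w 12.976216375194467 zang 101.61622900343075 tilt [ 0.022 -1.     0.   ]
need cm (tool xyz): [-0.464 -0.302 -7.525]
```

The dish is lifted 18 mm; the force reads 3.2 N, which matches its weight. I'm drawing it forward.

{"api": "move_arm", "payload": {
  "commands": [
    {"x":0,"y":0,"z":-0.3,"yaw":0},
    {"x":-0.05,"y":0,"z":-0.6,"yaw":0},
    {"x":-0.05,"y":0,"z":-0.8,"yaw":0},
    {"x":-0.05,"y":0,"z":-1,"yaw":0},
    {"x":-0.1,"y":0,"z":-1,"yaw":0},
    {"x":-0.1,"y":0,"z":-1,"yaw":0},
    {"x":-0.1,"y":0,"z":-1,"yaw":0},
    {"x":0,"y":0,"z":-0.8,"yaw":0},
    {"x":0,"y":0,"z":-0.6,"yaw":0},
    {"x":0,"y":0,"z":-0.4,"yaw":0},
    {"x":0,"y":0,"z":-0.2,"yaw":0},
    {"x":0,"y":0,"z":0,"yaw":0}
  ]
}}

```text
time_s: 25.78
tcp_pos: [549.2, 116.2, 121.6]
tcp_rot: [[0.979, 0.021, -0.201], [0.2, 0.005, 0.98], [0.022, -1.0, 0.0]]
contact_force: [0.3, -0.6, -3.4]
grip_width: 13.0
```

```bash
python3 st.py 548 124 200
```

```text
t 25.775 tcp [549.181 116.195 121.587] q [ 0.208  0.361 -0.115  1.073  0.     0.007] F [ 0.294 -0.609 -3.429] w 12.998858132855343 zang 101.56899849415112 tilt [ 0.022 -1.     0.   ]
need cm (tool xyz): [ 0.211 -7.838  0.79 ]
```

{"api": "move_arm", "payload": {
  "commands": [
    {"x":0,"y":-0.3,"z":0,"yaw":0},
    {"x":0,"y":-0.6,"z":0,"yaw":0},
    {"x":0,"y":-0.9,"z":0,"yaw":0},
    {"x":0,"y":-1.1,"z":0,"yaw":0},
    {"x":0,"y":-1.2,"z":0,"yaw":0},
    {"x":0,"y":-1.2,"z":0,"yaw":0},
    {"x":0,"y":-1.1,"z":0,"yaw":0},
    {"x":0,"y":-0.9,"z":0,"yaw":0},
    {"x":0,"y":-0.6,"z":0,"yaw":0},
    {"x":0,"y":-0.3,"z":0,"yaw":0},
    {"x":0,"y":0,"z":0,"yaw":0}
  ]
}}

```text
time_s: 27.15
tcp_pos: [547.5, 116.4, 210.3]
tcp_rot: [[0.979, 0.023, -0.201], [0.201, 0.005, 0.98], [0.023, -1.0, 0.0]]
contact_force: [0.9, 0.4, -3.4]
grip_width: 12.5
```

```bash
python3 st.py 467.5 -322 200;python3 - <<'E'
from h import *
snap('scene','s3.png')
E
```

```text
t 27.15 tcp [547.535 116.427 210.329] q [0.209 0.319 0.053 1.281 0.    0.007] F [ 0.878  0.353 -3.402] w 12.46499193001871 zang 101.6167740533718 tilt [ 0.023 -1.     0.   ]
need cm (tool xyz): [-16.687   0.631 -41.333]
```

View pics/s3.png

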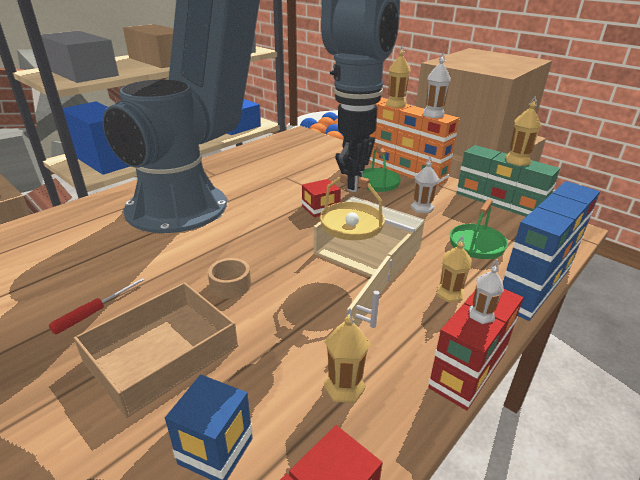

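Picture 9: the door is wide open, the dish is clear and level, and the ball is in its middle at px (352,218). I'm carrying it over the carton.

{"api": "move_arm", "payload": {
  "commands": [
    {"x":-0.2,"y":0,"z":-0.5,"yaw":0},
    {"x":-0.4,"y":0,"z":-0.9,"yaw":0},
    {"x":-0.6,"y":0,"z":-1.4,"yaw":0},
    {"x":-0.7,"y":0,"z":-1.8,"yaw":0},
    {"x":-0.7,"y":0,"z":-1.8,"yaw":0},
    {"x":-0.7,"y":0,"z":-1.8,"yaw":0},
    {"x":-0.7,"y":0,"z":-1.8,"yaw":0},
    {"x":-0.7,"y":0,"z":-1.8,"yaw":0},
    {"x":-0.7,"y":0,"z":-1.8,"yaw":0},
    {"x":-0.7,"y":0,"z":-1.8,"yaw":0},
    {"x":-0.7,"y":0,"z":-1.8,"yaw":0},
    {"x":-0.7,"y":0,"z":-1.8,"yaw":0},
    {"x":-0.7,"y":0,"z":-1.8,"yaw":0},
    {"x":-0.7,"y":0,"z":-1.8,"yaw":0},
    {"x":-0.7,"y":0,"z":-1.8,"yaw":0},
    {"x":-0.6,"y":0,"z":-1.4,"yaw":0},
    {"x":-0.4,"y":0,"z":-1,"yaw":0},
    {"x":-0.2,"y":0,"z":-0.5,"yaw":0},
    {"x":0,"y":0,"z":0,"yaw":0}
  ]
}}

```text
time_s: 29.58
tcp_pos: [487.5, -198.0, 207.9]
tcp_rot: [[0.981, 0.023, -0.193], [0.193, 0.003, 0.981], [0.023, -1.0, -0.002]]
contact_force: [-0.2, -0.3, -3.4]
grip_width: 12.8
```

```bash
python3 st.py 467.5 -322 195
```

```text
t 29.575 tcp [ 487.464 -197.983  207.946] q [-0.393  0.253 -0.042  1.256  0.011 -0.587] F [-0.186 -0.272 -3.429] w 12.756613626661192 zang 101.1268880687756 tilt [ 0.023 -1.    -0.002]
need cm (tool xyz): [ -4.381   1.213 -11.781]
```

{"api": "move_arm", "payload": {
  "commands": [
    {"x":-0.2,"y":0,"z":-0.5,"yaw":0},
    {"x":-0.4,"y":0.1,"z":-1,"yaw":0},
    {"x":-0.5,"y":0.2,"z":-1.4,"yaw":0},
    {"x":-0.6,"y":0.2,"z":-1.6,"yaw":0},
    {"x":-0.6,"y":0.2,"z":-1.6,"yaw":0},
    {"x":-0.6,"y":0.2,"z":-1.6,"yaw":0},
    {"x":-0.5,"y":0.1,"z":-1.4,"yaw":0},
    {"x":-0.4,"y":0,"z":-1,"yaw":0},
    {"x":-0.2,"y":0,"z":-0.5,"yaw":0},
    {"x":0,"y":0,"z":0,"yaw":0}
  ]
}}

```text
time_s: 30.82
tcp_pos: [467.7, -317.6, 196.0]
tcp_rot: [[0.981, 0.022, -0.193], [0.193, 0.003, 0.981], [0.023, -1.0, -0.001]]
contact_force: [-0.7, -0.6, -3.3]
grip_width: 13.3
```

{"api": "move_arm", "payload": {
  "commands": [
    {"x":0,"y":0,"z":0,"yaw":-1.5},
    {"x":0,"y":0,"z":0,"yaw":-3},
    {"x":0,"y":0,"z":0,"yaw":-4.5},
    {"x":0,"y":0,"z":0,"yaw":-5},
    {"x":0,"y":0,"z":0,"yaw":-5},
    {"x":0,"y":0,"z":0,"yaw":-5},
    {"x":0,"y":0,"z":0,"yaw":-5},
    {"x":0,"y":0,"z":0,"yaw":-5},
    {"x":0,"y":0,"z":0,"yaw":-5},
    {"x":0,"y":0,"z":0,"yaw":-5},
    {"x":0,"y":0,"z":0,"yaw":-5},
    {"x":0,"y":0,"z":0,"yaw":-5},
    {"x":0,"y":0,"z":0,"yaw":-5},
    {"x":0,"y":0,"z":0,"yaw":-4.5},
    {"x":0,"y":0,"z":0,"yaw":-3},
    {"x":0,"y":0,"z":0,"yaw":-1.5},
    {"x":0,"y":0,"z":0,"yaw":0}
  ]
}}

```text
time_s: 32.95
tcp_pos: [470.5, -309.5, 198.1]
tcp_rot: [[0.12, 0.025, -0.992], [0.993, 0.004, 0.12], [0.007, -1.0, -0.024]]
contact_force: [0.1, -0.4, -3.4]
grip_width: 12.9
```

```bash
python3 st.py 467.5 -322 193; python3 - <<'E'
from h import *
snap('top','t4.png');snap('wrist','w5.png')
o=cv2.imread('pics/t4.png');cv2.imwrite('pics/t4c.png',cv2.resize(o[170:330,400:560],None,fx=3,fy=3,interpolation=3))
E
```

```text
t 32.95 tcp [ 470.549 -309.489  198.072] q [-0.591  0.334  0.042  1.261  0.017 -2.042] F [ 0.14  -0.428 -3.355] w 12.876838927346304 zang 173.09492330263933 tilt [ 0.007 -1.    -0.024]
need cm (tool xyz): [-1.282  0.495  0.164]
```

View pics/w5.png

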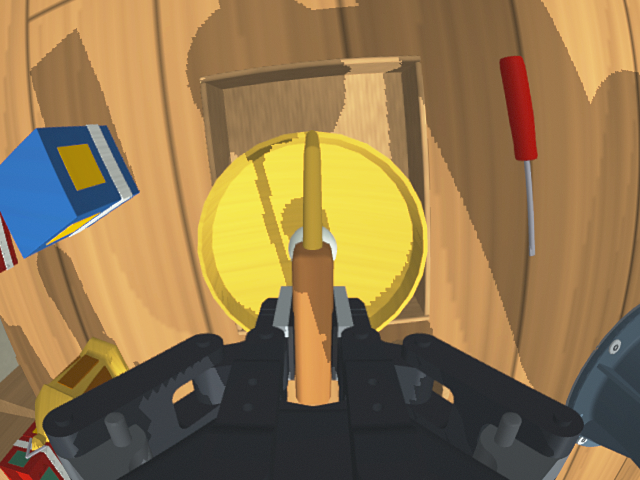

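```bash
python3 - <<'E'
from h import *
np.set_printoptions(precision=1,suppress=True)
c=load('w5.png');
P={k:atz(c,*k,60,True) for k in [(202,80),(420,57),(429,320),(238,333)]}
for k in P: print(k,P[k])
a,b,d,e=P.values()
print('long ang R',np.degrees(np.arctan2(*(d-b)[[1,0]])),'short ang',np.degrees(np.arctan2(*(b-a)[[1,0]])), 'mid',(a+d)/2,np.linalg.norm(b-a),np.linalg.norm(d-b))
# ball & dish centre at heights
u=198.1-96
print('ball',atz(c,313,243,u+21,True),'rim L/R/far',atz(c,198,232,u+28,True),atz(c,428,232,u+28,True),atz(c,315,131,u+28,True))
E
```

```text
(202, 80) [ 543.9 -434.4   60. ]
(420, 57) [ 377.6 -431.8   60. ]
(429, 320) [ 382.8 -214.3   60. ]
(238, 333) [ 551.1 -220.7   60. ]
long ang R 88.63115731014665 short ang 179.10248603273632 mid [ 463.3 -324.3   60. ] 166.371956859998 217.57815385631483
ball [ 471.5 -314.6  123.1] rim L/R/far [ 539.7 -331.5  130.1] [ 401.9 -315.7  130.1] [ 462.2 -381.1  130.1]
```

View pics/t4c.png

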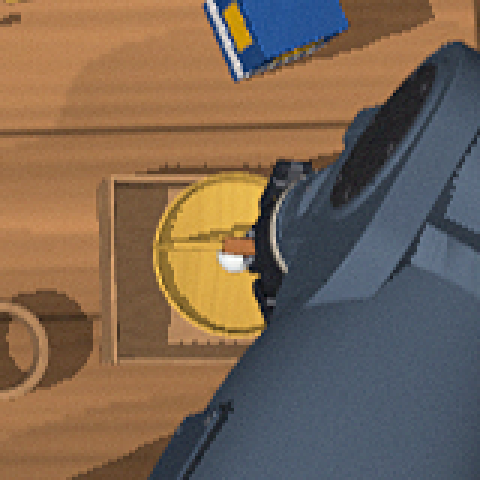

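Top picture: the dish is over the carton with the bar along its long side. It still needs about −14 mm and a further 5° turn.

{"api": "move_arm", "payload": {
  "commands": [
    {"x":-0.2,"y":0,"z":0,"yaw":-0.7},
    {"x":-0.3,"y":0.1,"z":0.1,"yaw":-1.2},
    {"x":-0.4,"y":0.2,"z":0.1,"yaw":-1.3},
    {"x":-0.3,"y":0.2,"z":0.1,"yaw":-1.2},
    {"x":-0.2,"y":0.1,"z":0,"yaw":-0.7},
    {"x":0,"y":0,"z":0,"yaw":0},
    {"x":0,"y":0,"z":0,"yaw":0},
    {"x":0,"y":0,"z":0,"yaw":0}
  ]
}}

```text
time_s: 34.05
tcp_pos: [466.0, -324.4, 191.3]
tcp_rot: [[0.027, 0.025, -0.999], [1.0, 0.004, 0.027], [0.005, -1.0, -0.024]]
contact_force: [-0.2, -0.6, -2.8]
grip_width: 12.9
```

```bash
python3 st.py 465.5 -323 190
```

```text
t 34.05 tcp [ 466.042 -324.382  191.303] q [-0.618  0.346  0.042  1.25   0.017 -2.161] F [-0.231 -0.599 -2.765] w 12.906396098072712 zang 178.44861357931998 tilt [ 0.005 -1.    -0.024]
need cm (tool xyz): [0.136 0.129 0.061]
```

{"api": "move_arm", "payload": {
  "commands": [
    {"x":0.1,"y":0,"z":0,"yaw":0},
    {"x":0,"y":0,"z":0,"yaw":0},
    {"x":0,"y":0,"z":0,"yaw":0},
    {"x":0,"y":0,"z":0,"yaw":0},
    {"x":0,"y":0,"z":0,"yaw":0},
    {"x":0,"y":0,"z":0,"yaw":0},
    {"x":0,"y":0,"z":0,"yaw":0},
    {"x":0,"y":0,"z":0,"yaw":0}
  ]
}}

```text
time_s: 35.05
tcp_pos: [466.2, -323.2, 191.5]
tcp_rot: [[0.027, 0.025, -0.999], [1.0, 0.004, 0.027], [0.005, -1.0, -0.025]]
contact_force: [0.1, -0.8, -3.1]
grip_width: 13.2
```

```bash
python3 st.py 465.5 -323 190; python3 - <<'E'
from h import *
snap('scene','s6.png');snap('wrist','w6.png')
o=cv2.imread('pics/s6.png');w=cv2.imread('pics/w6.png')
cv2.imwrite('pics/f.png',np.hstack([cv2.resize(o[180:420,60:380],(440,330),interpolation=3),cv2.resize(w[40:360,170:470],(340,330))]))
c=load('s6.png');print('well',proj(c,(466,-323,101)),'ballc',proj(c,(466,-323,116)),'rim c',proj(c,(466,-323,123)))
E
```

```text
t 35.05 tcp [ 466.181 -323.185  191.451] q [-0.616  0.345  0.041  1.249  0.017 -2.16 ] F [ 0.139 -0.831 -3.067] w 13.209814397558192 zang 178.45417594768148 tilt [ 0.005 -1.    -0.025]
need cm (tool xyz): [0.016 0.143 0.072]
well [153.75508533 311.41612094] ballc [152.13778605 304.84886002] rim c [151.37141051 301.73688923]
```

View pics/f.png

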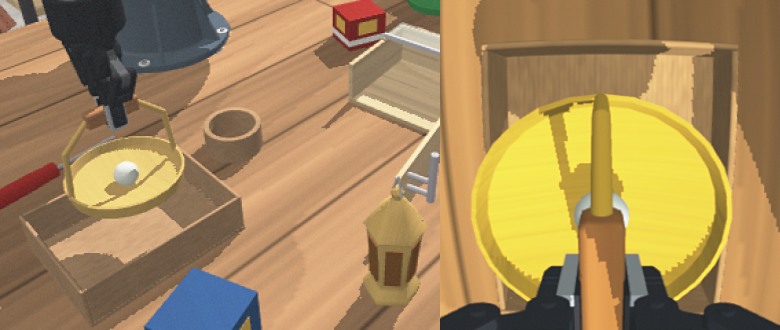

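The last picture shows the ball at scene px (151.6, 305.8), against a predicted (152, 305). The dish is centred over the carton with the bar along its long side, so I'm handing in.

```bash
python3 -c "
from bench import ctrl
print(ctrl.finish_job())"
```

```text
the job is handed in; nothing more can be done
None
```

I handed the job in at about 35 s of the 67 s allowed. The arm is still holding the dish over the carton, and the door stands open.

**What I did:** I opened the door by its handle to about 95–99° (stop at 100°). I then lifted the dish by its bar, drew it about 80 mm forward from under the hood and carried it to the carton. There I turned it 77° so that its bar runs along the carton's long side.

**Last checks:**
- **Position:** the gripper is within about 1 mm of the carton centre I measured. The dish's underside is about 35 mm above the open top.
- **Alignment:** the bar matches the carton's long side to within about 1°.
- **Ball:** the last scene picture shows it about 1 px from where the middle of the dish should be.
- **Grip and surroundings:** the fingers hold at 13 mm and the force reads about 3 N, which is the dish's weight. In the last pictures, the goods in view looked undisturbed.

**What disagreed:**
- **Tilt:** the tool drifted about 1.7° off vertical before the first grasp. I let go of the dish while it was still on the showcase floor, trimmed the tilt and grasped it again. About 1.4° remained, so the turned dish should be about 1.5–2° off level; I did not measure that directly.
- **Handle position:** the wrist camera first placed the handle about 7 mm from the top camera's estimate. A closer look settled it before I gripped.

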